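# Set the gas valve of the loaded tube-drying station

### The arm

A 7-joint arm with a two-finger parallel gripper is mounted at the origin on the work surface. World frame = base frame: x ahead of the robot, y to its left, z up, the work surface at z = 0. Lengths are in m, angles in rad, forces in N, time in s.
With the tool pointing down it reaches from about 0.4 to 0.875 m from the base axis. Payload 19.3 kg.
Tool frame: the origin (TCP) lies between the finger pads; the fingertips stand 17 mm ahead of it and the grasp point (between the pads) lies 2 mm behind it; x points along the fingers, y is the direction in which the jaws open and shut, and the axes are right-handed (so a half turn about x gives the same grasp; the last joint's range is limited). The gripper opens to 85 mm and grips with 20 to 120 N. Pads are 22 mm wide; open, the fingers measure 114 mm over their backs; the gripper's body (76 mm by 85 mm) begins 54 mm behind the grasp point. The pads swing forward as they close: fully open they stand 13 mm farther back than shut.
Start: joints at [1.15, 0.521, -0.036, 1.599, 0.021, 1.021, -0.113], TCP at [0.215, -0.587, 0.248] pointing down, gripper open.
Joint ranges: [-2.91, 2.91], [-0.3, 2.13], [-1.5, 1.42], [0.17, 2.43], [-1.26, 4.41], [0.16, 1.93], [-2.52, 2.52]. Speed limits (rad/s): [1.89, 1.89, 2.39, 2.39, 3.01, 3.01, 3.01].

### API

Orientations are given as [roll, pitch, yaw] about the fixed x, y, z axes, in that order (R = Rz(yaw) Ry(pitch) Rx(roll)).
In Python, from workcell import bot gives the robot as it stands.
- The arm moves only by the shell command python3 -m creep 'ROWS' [FORCE]. ROWS is JSON, a list of rows, each an object of numbers: "wx", "wy", "wz": the turn, a rotation vector about the tool's x, y, z in degrees; "tx", "ty", "tz": the shift along the tool's x, y, z in m; "claw": the closure, from 0 (fully open) to 1 (shut). A call has 1 to 8 rows; each row is the pose to reach, as a shift and turn from the pose measured when the call began, along the tool's axes at that moment; what a row does not reach only later rows make up. A row lasts 1/10 s, in which the tool goes at most 50 mm and 8.59 degrees, less where a joint would pass 70% of its speed; a pose out of reach is approached as far as the arm can. A call with a gripper value outside its range is refused whole. The fingers move at their own pace and stop on an object; FORCE is the grip in N (left out, the last holds). Time passes only in rows, so rows that repeat a pose let the fingers close. It gives the time, the measured TCP pose, the force and the opening at its end, in the units of the state.
- bot.observe(): the state, without advancing time (a new reading comes with each control period).
- bot.grab_frame(name): name is "scene" or "top" or "wrist"; returns the picture (400x640x3 uint8, blue, green, red); there is no depth.
- bot.get_calibration(name): a dict with "fx", "fy", "cx", "cy" (pixels), "R" (3x3) and "t" (3): a world point X has camera coordinates R X + t. Camera axes: x right, y down, z forward; pixel columns grow to the right and rows downward; lengths in m; the calibration is good to about 2 mm. The wrist camera is an equidistant fisheye: a pixel r from the principal point sees the ray r / f radians off the axis. A picture is of the moment at which its call begins: read the wrist's pose just before it. get_calibration takes no time and is no camera call; for the wrist camera it gives the pose at the moment of the call.
- bot.job_done(): hands the job in, once; it reports no verdict.
The state is a dict: "clock": time; "qpos": joint angles; "qd": joint speeds; "joint_efforts": joint torques, N m; "position": TCP position; "tool_rot": TCP orientation; "force": force on the tool from outside, world axes, zero at the start; "moment": the same for the moment, N m; "grip_width": finger opening in m.
Only numpy, scipy, OpenCV 4.12 (cv2) and the standard library are available. Lean on these libraries where they do the work, as an engineer would, in place of code of your own. Each camera call takes 0.05 s, during which the arm holds its last target.

### The job

One of the two drying stations has the rack full of tubes on its tray; the rack at the other station is empty. With the red handle on its handwheel, close the gas valve on the loaded station's side fully clockwise onto its stop, then back it off exactly two full turns. Finish with the gripper still holding that red handle at two turns open, and leave the other valve, the racks and everything else on the bench as they are.

Things in the scene. Friction and masses are not known exactly. Their poses are not given: they have to be found in the camera images.
- unit: Tube-drying unit fixed to the bench, in a new spot each time: grey base plate 200 x 890 x 12 mm, gas pipe along it 55 mm up, regulator and gauge behind the middle, two brass valves with handwheels, a drying station at each end. Each valve feeds the station on its own side. Origin at bench level midway between the valves; y runs along the pipe to the robot's left, x away from the robot, z up.
- left_station (a point): Centre of the left station's rack tray (dark steel, top 18 mm above the bench): 70 mm along +x and 345 mm along +y of the unit. Three thin needle rails lie over it 205 mm above the bench, on a column at the outer end reaching 227 mm. Rails and column keep 160 mm from the wheel's axis, measured along the pipe.
- right_station (a point): The same for the right station, 345 mm along -y of the unit.
- full_rack: White rack 96 x 116 x 30 mm that holds twelve uncapped glass tubes (amber plasma, tops 78 mm above the rack's underside). Loose, stands on the tray of one of the two stations, which one is drawn anew each time. Origin at the centre of its underside.
- empty_rack: The same white rack with no tubes in it, loose on the other station's tray. Origin at the centre of its underside.
- left_axis (a point): Centre of the left valve's handwheel, on its vertical axis, in the middle plane of the rim, 118 mm above the bench; 125 mm along +y of the unit. The wheel is black, 105 mm across, rim 11 mm thick, three spokes; it does not rise as it turns.
- left_valve (a joint): Angle of the left handwheel, rad: 0 = closed, hard on its stop; grows as it opens, counter-clockwise from above, 6.283 a turn; clockwise closes. Starts 0.5 to 1.3 turns open, opens 4.5 turns at most. Stays where it is left; takes 2 to 5 N at the handle. At 0 and after each whole turn the handle stands straight to the unit's -x side of the axis.
- left_handle: Red revolving handle of the left handwheel: upright round grip 21 mm thick, 48 mm long, its centre line 44 mm from the wheel's axis. Spins freely on its own pin, so a gripper holding it may travel round the circle without turning. Origin on its centre line at its lower end, 127 mm above the bench (9 mm over the rim's middle plane); top 175 mm above the bench.
- left_grip (a point): On the left handle's centre line, 30 mm above its lower end (157 mm above the bench): the place to grip it.
- right_axis (a point): Centre of the right valve's handwheel, on its vertical axis, in the middle plane of the rim, 118 mm above the bench; 125 mm along -y of the unit. The wheel is black, 105 mm across, rim 11 mm thick, three spokes; it does not rise as it turns.
- right_valve (a joint): Angle of the right handwheel, rad: 0 = closed, hard on its stop; grows as it opens, counter-clockwise from above, 6.283 a turn; clockwise closes. Starts 0.5 to 1.3 turns open, opens 4.5 turns at most. Stays where it is left; takes 2 to 5 N at the handle. At 0 and after each whole turn the handle stands straight to the unit's -x side of the axis.
- right_handle: Red revolving handle of the right handwheel: upright round grip 21 mm thick, 48 mm long, its centre line 44 mm from the wheel's axis. Spins freely on its own pin, so a gripper holding it may travel round the circle without turning. Origin on its centre line at its lower end, 127 mm above the bench (9 mm over the rim's middle plane); top 175 mm above the bench.
- right_grip (a point): On the right handle's centre line, 30 mm above its lower end (157 mm above the bench): the place to grip it.
- purple_rack: Black rack 78 x 144 mm with 18 purple-capped blood tubes, 89 mm tall in all, loose on the bench near the robot to the right; bystander. Origin at the centre of its underside.
- red_rack: The same with red caps, near the robot to the left; bystander. Origin at the centre of its underside.
- wrench: Steel wrench 140 mm long, lying on the unit's base plate in front of the pipe, between the valves; bystander. Origin at the middle of its underside.
- cap_pot: Clear pot 90 mm across and 45 mm tall with loose purple caps in it, beyond the unit; bystander. Origin at the centre of its underside.
- wash_bottle: White closed bottle, 64 mm thick and 170 mm tall, red cap, beyond the unit; bystander. Origin at the centre of its underside.
- label_roll: Roll of paper labels, 80 mm across, 30 mm tall, lying flat near the robot; bystander. Origin at the centre of its underside.
Things that resemble listed ones, but are neither listed nor needed, are in the scene too. What is shaped like the empty_rack but yellow is not meant.

How it is judged:
By the outcome, as a careful person would: the job done as asked, in the order asked, and still so for the second after the job is handed in, while the arm keeps its last pose, push and grip.
It also fails if it takes over 70 s, if anything falls off the work surface, if the arm or the gripper's body presses on something with over 40 N, if the wrist force passes 120 N, or if a joint passes its speed limit or range.

## Working session

There is one attempt and no reset: what is moved stays moved. The work goes in short steps, Python scripts to look and compute and a shell command to move; the robot and the scene stay as the last step left them, time stands still between calls to the robot, and variables do not carry over. Pictures are saved under pics/ and viewed, and the job is handed in when it is done.

```bash
ls; mkdir -p pics
python3 - <<'E'
from workcell import bot
import cv2
s=bot.observe(); print(s)
for n in("scene","top"):
    cv2.imwrite(f"pics/{n}0.png",bot.grab_frame(n)); c=bot.get_calibration(n); print(n,c)
E
```

```text
pics
{'clock': 0.0, 'qpos': array([ 1.14977501,  0.52201564, -0.03632901,  1.59999403,  0.0211966 ,
        1.02109397, -0.11277842]), 'qd': array([-2.01210305e-03,  1.65319137e-04,  8.74272598e-04, -8.50797730e-04,
       -1.03952551e-04, -6.58112074e-04,  5.52055640e-05]), 'joint_efforts': array([ 2.72158803e-03, -9.27104616e+01,  1.98104471e+00, -3.69933522e+01,
        1.79612834e-02,  8.18891072e-03,  2.96184658e-05]), 'position': array([ 0.21465464, -0.58664982,  0.24772969]), 'tool_rot': array([-1.50296488,  1.5696702 ,  1.98946006]), 'force': array([-0.89738376,  0.16112778, -0.41096736]), 'moment': array([ 0.06453823, -0.03835665, -0.01744945]), 'grip_width': 0.08542651435435442}
scene {'fx': 505.67166758169634, 'fy': 505.67166758169634, 'cx': 327.0812812446152, 'cy': 197.37281910540796, 'R': array([[-7.30660089e-01,  6.82741230e-01, -4.97106231e-04],
       [ 4.68649797e-01,  5.01012696e-01, -7.27566936e-01],
       [-4.96490888e-01, -5.31837091e-01, -6.86036520e-01]]), 't': array([ 0.40456323, -0.1338452 ,  2.09082994])}
top {'fx': 361.90023448972397, 'fy': 361.90023448972397, 'cx': 320.54898153701765, 'cy': 197.3751234259484, 'R': array([[-0.00498769, -0.99976133, -0.02126967],
       [-0.98557214,  0.00851322, -0.16904168],
       [ 0.1691824 ,  0.02011967, -0.98537938]]), 't': array([-0.04188451,  0.54354501,  1.04057793])}
```

View pics/scene0.png

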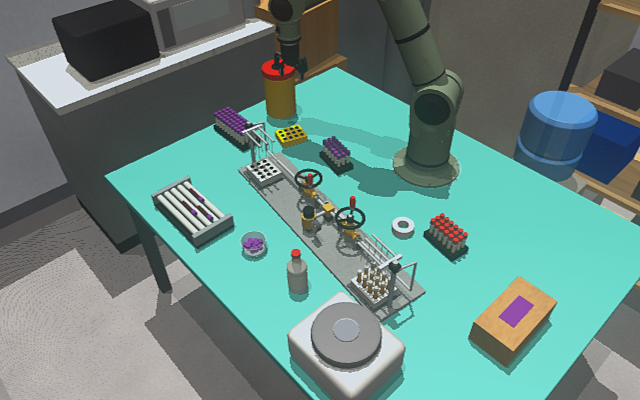

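View pics/top0.png

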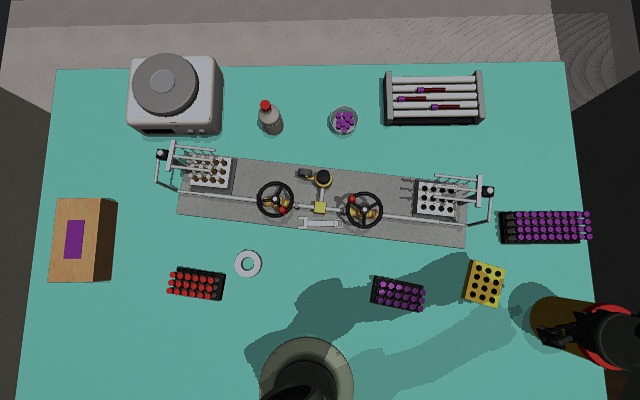

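The top view shows racks at (212,172), which holds amber tubes, and (437,200), which is empty. The yellow rack at (485,283) is a lookalike. The loaded side is the robot's left, so the valve to turn is the wheel at about (275,199). I'll confirm that in a crop and measure the red handles.

```bash
cat > h.py <<'E'
import numpy as np, cv2
from workcell import bot
def ray(c,p):
    if isinstance(c,str): c=bot.get_calibration(c)
    R,t=np.array(c["R"]),np.array(c["t"])
    d=R.T@np.array([(p[0]-c["cx"])/c["fx"],(p[1]-c["cy"])/c["fy"],1.]); return -R.T@t,d/np.linalg.norm(d)
def plane(c,p,z):
    o,d=ray(c,p); return o+d*(z-o[2])/d[2]
def tri(rs):
    A=sum(np.eye(3)-np.outer(d,d) for o,d in rs); b=sum((np.eye(3)-np.outer(d,d))@o for o,d in rs)
    X=np.linalg.solve(A,b); return X,[np.linalg.norm((np.eye(3)-np.outer(d,d))@(X-o)) for o,d in rs]
def proj(c,X):
    if isinstance(c,str): c=bot.get_calibration(c)
    v=np.array(c["R"])@X+c["t"]; return np.array([c["fx"]*v[0]/v[2]+c["cx"],c["fy"]*v[1]/v[2]+c["cy"]])
def redmask(im):
    h=cv2.cvtColor(im,cv2.COLOR_BGR2HSV)
    return (((h[...,0]<6)|(h[...,0]>174))&(h[...,1]>150)&(h[...,2]>60)).astype(np.uint8)
E
python3 - <<'E'
from h import *
for n in("scene","top"):
    im=cv2.imread(f"pics/{n}0.png")
    k,l,s,c=cv2.connectedComponentsWithStats(redmask(im))
    for i in range(1,k):
        if s[i,4]>8: print(n,s[i],c[i].round(1))
a=cv2.imread("pics/top0.png")[135:260,150:310]; b=cv2.imread("pics/scene0.png")[180:310,300:430]
cv2.imwrite("pics/crop0.png",np.hstack([cv2.resize(a,(440,344),interpolation=2),cv2.resize(b,(344,344),interpolation=2)]))
E
```

```text
scene [279  59   4   4  13] [280.2  60.2]
scene [262  60  33  21 327] [274.9  70.4]
scene [350 196   5   5  14] [352.4 197.5]
scene [436 213   8   6  21] [439.4 216. ]
scene [444 217   5   3  11] [446.3 218.2]
scene [431 219   5   3  11] [432.7 219.8]
scene [440 219   5   4  14] [441.8 220.6]
scene [449 221   4   3  10] [450.8 222. ]
scene [435 222   5   3  13] [437.  223.2]
scene [444 223   6   4  14] [446.4 224.5]
scene [454 225   4   3  11] [455.6 225.9]
scene [439 226   6   3  15] [441.7 227.1]
scene [449 227   5   4  14] [451.  228.5]
scene [459 229   4   3  11] [460.6 229.9]
scene [444 230   5   3  13] [446. 231.]
scene [453 231   6   4  15] [455.6 232.3]
scene [464 232   4   4  11] [465.2 233.8]
scene [449 234   5   3  14] [450.9 235.1]
scene [459 235   5   4  14] [460.6 236.4]
scene [454 238   5   3  14] [455.9 239.1]
scene [292 249   8   7  48] [295.5 252.1]
top [425  89  20   1  20] [434.5  89. ]
top [405  97  21   2  23] [415.3  97.9]
top [260 100  10  10  79] [264.5 104.5]
top [439 106  20   1  20] [448.5 106. ]
top [349 195   7   9  38] [351.9 198.7]
top [279 206   8   8  48] [282.4 209.9]
top [170 272   6   6  28] [172.4 274.3]
top [177 273   7   6  33] [179.6 275.5]
top [185 274   6   6  34] [187.5 276.6]
top [192 275   7   7  33] [194.8 277.8]
top [200 276   6   7  33] [202.6 279.1]
top [207 278   7   6  31] [210.3 280.4]
top [168 280   6   6  26] [170.5 282.2]
top [175 281   7   6  32] [178.  283.5]
top [183 282   7   6  32] [185.7 284.6]
top [191 283   6   7  31] [193.5 285.9]
top [198 284   7   7  35] [201.1 287.1]
top [206 285   7   7  34] [208.9 288.2]
top [167 288   6   6  27] [169.1 290.3]
top [174 289   6   6  30] [176.5 291.3]
top [181 290   7   6  33] [184.  292.5]
top [189 291   7   6  32] [191.8 293.8]
top [197 292  14   8  62] [203.5 295.5]
top [591 304  40  11 201] [612.1 308.6]
top [586 350  36  21 200] [601.7 361.3]
```

View pics/crop0.png

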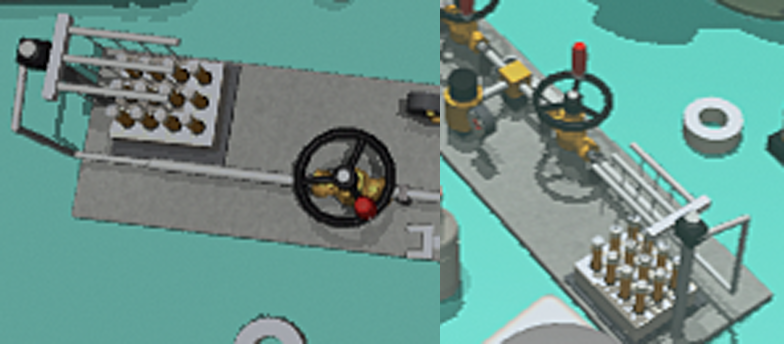

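Run:
```python
from h import *
t=tri([ray("top",(282.4,209.5)),ray("scene",(352,196.5))]);print("handle top",t)
im=cv2.imread("pics/top0.png");sc=cv2.imread("pics/scene0.png")
def rim(im,box):
    x0,y0,x1,y1=box
    m=(im[y0:y1,x0:x1].max(2)<60).astype(np.uint8)
    cs,_=cv2.findContours(m,cv2.RETR_EXTERNAL,cv2.CHAIN_APPROX_NONE)
    c=max(cs,key=lambda c:len(c)); e=cv2.fitEllipse(cv2.convexHull(c)); return np.array(e[0])+[x0,y0],e[1:]
cal=bot.get_calibration
L=rim(im,(250,172,302,224)); R=rim(im,(337,183,389,235)); print(L,R)
Ls=rim(sc,(325,190,372,237)); Rs=rim(sc,(285,160,330,200)); print(Ls,Rs)
l=tri([ray("top",L[0]),ray("scene",Ls[0])]);r=tri([ray("top",R[0]),ray("scene",Rs[0])]);print(l,r)
l=plane("top",L[0],.118);r=plane("top",R[0],.118)
print(l,r,np.linalg.norm(l-r))
d=l-r; yaw=np.arctan2(-d[0],d[1]); print("yaw",np.degrees(yaw))
h=plane("top",(282.4,209.9),.172); v=h-l; print(h,np.hypot(v[0],v[1]),np.degrees(np.arctan2(v[1],v[0])))
```

```text
handle top (array([0.48950282, 0.05320562, 0.17206243]), [np.float64(0.0007019930625173482), np.float64(0.000701993062517569)])
(array([274.77119064, 199.16502571]), ((35.847084045410156, 37.6632194519043), 66.46080017089844)) (array([360.89695358, 210.04094315]), ((35.76050567626953, 45.62540054321289), 86.2021484375))
(array([349.55572128, 217.718153  ]), ((21.6828670501709, 29.089698791503906), 91.32784271240234)) (array([307.92255402, 178.14669037]), ((18.878917694091797, 26.642545700073242), 86.99370574951172))
(array([0.52674522, 0.08174825, 0.11734501]), [np.float64(0.00034676083334354743), np.float64(0.00034676083334346974)]) (array([ 0.49567889, -0.16067391,  0.12058215]), [np.float64(0.0026660697860377623), np.float64(0.0026660697860377254)])
[0.52687227 0.08139737 0.118     ] [ 0.49421245 -0.15891245  0.118     ] 0.2425190187868684
yaw -7.7394862209843325
[0.48892577 0.0526868  0.172     ] 0.047583971549489776 -142.88861320476062
```

Run:
```python
from h import *
from scipy.spatial.transform import Rotation as Ro
s=bot.observe(); print(Ro.from_euler('xyz',s["tool_rot"]).as_matrix().round(3))
for X in ([.215,-.587,.231],[.215,-.587,0.]): print(proj("top",np.array(X)),proj("scene",np.array(X)))
# plate front edge & pipe
im=cv2.imread("pics/top0.png")
g=cv2.cvtColor(im,cv2.COLOR_BGR2HSV); m=((g[...,1]<40)&(g[...,2]>70)&(g[...,2]<170)).astype(np.uint8)
# lowest grey pixel per column -> front edge
pts=[]
for x in list(range(190,295))+list(range(345,455)):
    ys=np.where(m[195:260,x])[0]
    if len(ys): pts.append((x,195+ys.max()+.5))
P=np.array([plane("top",p,.012)[:2] for p in pts])
for _ in range(5):
    a=np.polyfit(P[:,1],P[:,0],1); r=P[:,0]-np.polyval(a,P[:,1]); P=P[abs(r)<max(.003,2*r.std())]
print("front edge yaw",np.degrees(-np.arctan(a[0])),r.std(),len(P), "x at axis y", np.polyval(a,.0815))
print("gauge",tri([ray("top",(321,178)),ray("scene",(308,211))]))
cv2.imwrite("pics/w0.png",bot.grab_frame("wrist"))
cv2.imwrite("pics/c1.png",cv2.resize(cv2.imread("pics/scene0.png")[20:240,200:400],(600,600)))
```

```text
[[-0.     0.344 -0.939]
 [ 0.001 -0.939 -0.344]
 [-1.    -0.001  0.   ]]
[553.45170141 321.65036788] [290.79328596  80.22760812]
[505.34937   308.3599778] [293.32294477 125.32317742]
front edge yaw -7.265740901973718 0.0008769047659762682 195 x at axis y 0.4620653761075831
gauge (array([ 0.59311332, -0.05043358,  0.09765703]), [np.float64(0.0030212232629247765), np.float64(0.00302122326292477)])
```

View pics/w0.png

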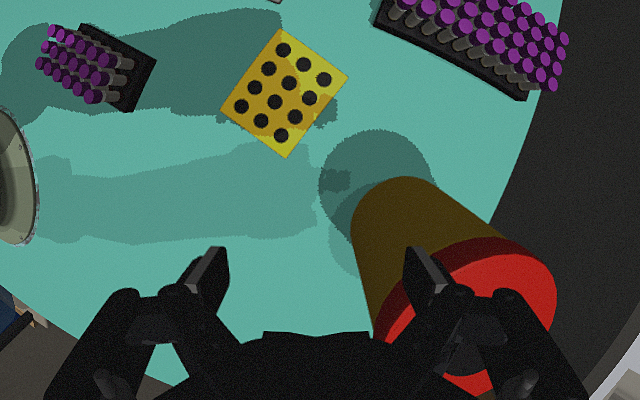

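View pics/c1.png

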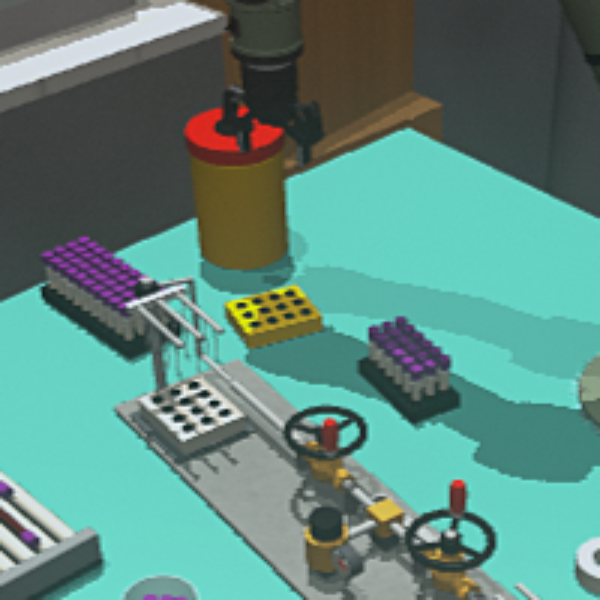

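Both valves show a red handle in the top view: left at (282,210) and right at (352,199). The left one belongs to the loaded station, confirmed in the crop. A canister stands under the right finger, so I'll lift first and then travel.

```bash
python3 -m creep '[{"tx":-0.04},{"tx":-0.08},{"tx":-0.10,"ty":-0.02,"tz":-0.02},{"tx":-0.10,"ty":-0.055,"tz":-0.05},{"tx":-0.10,"ty":-0.09,"tz":-0.08},{"tx":-0.10,"ty":-0.125,"tz":-0.115},{"tx":-0.10,"ty":-0.16,"tz":-0.15},{"tx":-0.10,"ty":-0.195,"tz":-0.185}]' 60
```

```text
$[0]: bad value
```

```bash
python3 -m creep '[{"wx":0,"wy":0,"wz":0,"tx":-0.04,"ty":0,"tz":0,"claw":0}]' 60
```

```text
clock: 0.25
position: [0.214, -0.5849, 0.2838]
tool_rot: [-1.498, 1.562, 1.994]
force: [0.0, -1.3, 0.6]
grip_width: 0.0855
```

```bash
python3 -m creep '[{"wx":0,"wy":0,"wz":0,"tx":-0.04,"ty":0,"tz":0,"claw":0},{"wx":0,"wy":0,"wz":0,"tx":-0.06,"ty":-0.02,"tz":-0.02,"claw":0},{"wx":0,"wy":0,"wz":0,"tx":-0.06,"ty":-0.05,"tz":-0.05,"claw":0},{"wx":0,"wy":0,"wz":0,"tx":-0.06,"ty":-0.085,"tz":-0.08,"claw":0},{"wx":4,"wy":0,"wz":0,"tx":-0.06,"ty":-0.12,"tz":-0.115,"claw":0},{"wx":8,"wy":0,"wz":0,"tx":-0.06,"ty":-0.155,"tz":-0.15,"claw":0},{"wx":12,"wy":0,"wz":0,"tx":-0.06,"ty":-0.19,"tz":-0.18,"claw":0},{"wx":16,"wy":0,"wz":0,"tx":-0.06,"ty":-0.225,"tz":-0.21,"claw":0}]' 60; python3 -c "
from h import *; print(bot.observe()['qpos'].round(2))"
```

```text
clock: 1.05
position: [0.3343, -0.2999, 0.3457]
tool_rot: [-1.209, 1.562, 2.002]
force: [1.5, 0.0, -0.4]
grip_width: 0.0858
[ 0.73  0.14 -0.15  1.89  0.02  1.12 -0.92]
```

```bash
cat >> h.py <<'E'
from scipy.spatial.transform import Rotation as Ro
def to_tool(target,heading_deg=None):
    s=bot.observe(); R=Ro.from_euler('xyz',s["tool_rot"]).as_matrix()
    print("t",(R.T@(np.array(target)-s["position"])).round(4), "pos",s["position"].round(4))
    if heading_deg is not None:
        a=np.radians(heading_deg); y=np.array([np.cos(a),np.sin(a),0]); x=np.array([0,0,-1.]); z=np.cross(x,y)
        W=np.stack([x,y,z],1); print("w",np.degrees(Ro.from_matrix(R.T@W).as_rotvec()).round(2))
E
python3 -c "
from h import *; to_tool([.489,.053,.33],-97.4)"
```

```text
t [ 0.0179 -0.3412 -0.1788] pos [ 0.3343 -0.2999  0.3457]
w [11.36  0.22  0.45]
```

```bash
python3 -m creep '[{"wx":2,"wy":0,"wz":0,"tx":0.002,"ty":-0.043,"tz":-0.022,"claw":0},{"wx":4,"wy":0,"wz":0,"tx":0.004,"ty":-0.086,"tz":-0.045,"claw":0},{"wx":6,"wy":0,"wz":0,"tx":0.006,"ty":-0.129,"tz":-0.067,"claw":0},{"wx":8,"wy":0,"wz":0.4,"tx":0.009,"ty":-0.172,"tz":-0.09,"claw":0},{"wx":10,"wy":0.2,"wz":0.4,"tx":0.011,"ty":-0.215,"tz":-0.112,"claw":0},{"wx":11.4,"wy":0.2,"wz":0.4,"tx":0.013,"ty":-0.258,"tz":-0.134,"claw":0},{"wx":11.4,"wy":0.2,"wz":0.4,"tx":0.015,"ty":-0.3,"tz":-0.156,"claw":0},{"wx":11.4,"wy":0.2,"wz":0.4,"tx":0.018,"ty":-0.341,"tz":-0.179,"claw":0}]' 60; python3 -c "
from h import *; print(bot.observe()['qpos'].round(2)); cv2.imwrite('pics/w1.png',bot.grab_frame('wrist'));to_tool([.489,.053,.33],-97.4);c=bot.get_calibration('wrist');print(c)"
```

```text
clock: 1.85
position: [0.4896, 0.0547, 0.33]
tool_rot: [-1.48, 1.57, 1.532]
force: [1.2, -1.0, -0.9]
grip_width: 0.0855
[ 0.14  0.25 -0.45  1.82  0.12  1.1  -2.05]
t [-0.0005  0.0089  0.0013] pos [0.4914 0.0617 0.3295]
w [0.31 0.01 0.25]
{'fx': 309.70691628693146, 'fy': 309.70691628693146, 'cx': 315.5950553122045, 'cy': 196.8153262451251, 'R': array([[-0.12212321, -0.99250151, -0.00516442],
       [-0.95244193,  0.11572725,  0.28188931],
       [-0.2791779 ,  0.03934404, -0.95943303]]), 't': array([0.12271842, 0.40127873, 0.59087964])}
```

View pics/w1.png

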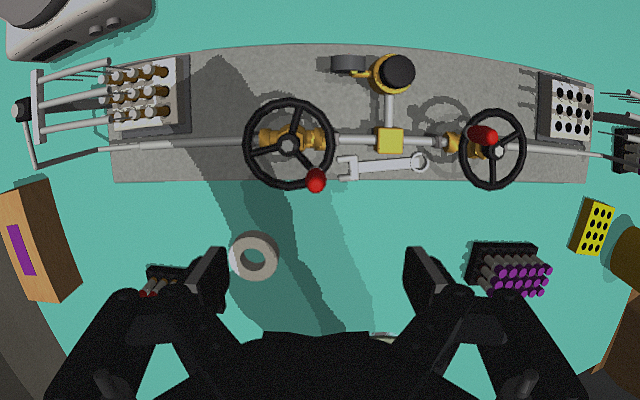

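The wrist view shows the left wheel with its hub at (288,145) and the red handle top at (316,181). The full rack is on its left. I'll take a settled frame and measure from that.

```bash
cat >> h.py <<'E'
def wray(c,p):
    R,t=np.array(c["R"]),np.array(c["t"]); u=np.array([p[0]-c["cx"],p[1]-c["cy"]]); r=np.linalg.norm(u); th=r/c["fx"]
    d=R.T@np.array([*(np.sin(th)*u/r),np.cos(th)]); return -R.T@t,d
def onz(r,z): o,d=r; return o+d*(z-o[2])/d[2]
def wproj(c,X):
    v=np.array(c["R"])@X+c["t"]; n=np.hypot(v[0],v[1]); th=np.arctan2(n,v[2]); return np.array([c["cx"],c["cy"]])+c["fx"]*th*v[:2]/n
E
python3 -m creep '[{"wx":0,"wy":0,"wz":0,"tx":0,"ty":0,"tz":0,"claw":0},{"wx":0,"wy":0,"wz":0,"tx":0,"ty":0,"tz":0,"claw":0},{"wx":0,"wy":0,"wz":0,"tx":0,"ty":0,"tz":0,"claw":0}]' 60
python3 - <<'E'
from h import *
c=bot.get_calibration('wrist'); im=bot.grab_frame('wrist'); cv2.imwrite('pics/w2.png',im)
k,l,s,cc=cv2.connectedComponentsWithStats(redmask(im))
for i in range(1,k):
    if s[i,4]>60: print(s[i],cc[i])
x0,y0=235,90
m=(im[y0:200,x0:342].max(2)<60).astype(np.uint8); cs,_=cv2.findContours(m,cv2.RETR_EXTERNAL,cv2.CHAIN_APPROX_NONE)
ct=max(cs,key=len).reshape(-1,2)+[x0,y0]
P=np.array([onz(wray(c,p),.118) for p in cv2.convexHull(ct.astype(np.int32)).reshape(-1,2)])
(ce,rad)=cv2.minEnclosingCircle(P[:,:2].astype(np.float32)); print("enclosing",ce,rad)
A=np.c_[2*P[:,:2],np.ones(len(P))]; q=np.linalg.lstsq(A,(P[:,:2]**2).sum(1),rcond=None)[0]; print("lsq",q[:2],np.sqrt(q[2]+q[0]**2+q[1]**2))
print(c['R'][0],bot.observe()['position'])
cv2.imwrite('pics/w2c.png',cv2.resize(im[80:220,230:350],(600,600),interpolation=cv2.INTER_NEAREST)[:,:] )
E
```

```text
clock: 2.2
position: [0.4911, 0.0605, 0.3295]
tool_rot: [-1.482, 1.567, 1.535]
force: [-0.2, -0.6, -1.4]
grip_width: 0.0854
[481 127  23  21 287] [493.1184669  137.42857143]
[312 169  21  25 357] [322.06162465 181.3697479 ]
enclosing (0.524863064289093, 0.08032302558422089) 0.05310889333486557
lsq [0.52539312 0.08097349] 0.0519153938324036
[-0.12344963 -0.99234038 -0.00455598] [0.49119098 0.0603387  0.32961238]
```

View pics/w2c.png

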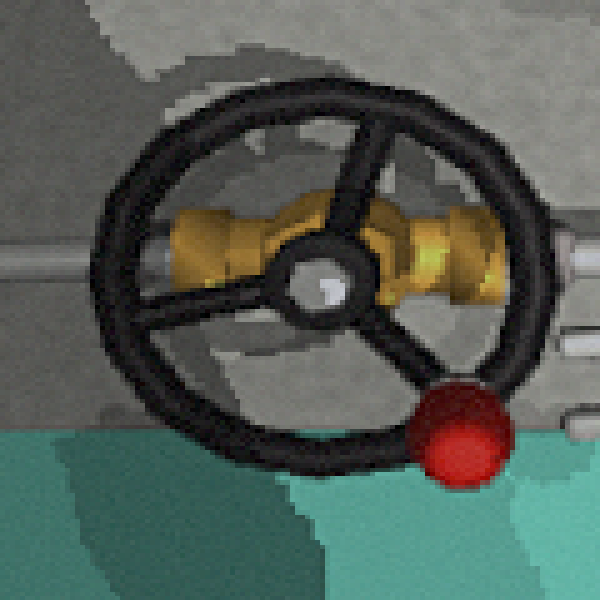

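Run:
```python
from h import *
c=bot.get_calibration('wrist')
r=wray(c,(322.6,185.8)); print(onz(r,.175)); print(tri([r,ray("top",(282.4,209.5))]),tri([r,ray("top",(282.4,209.5)),ray("scene",(352.2,196.5))]))
print(onz(wray(c,(322.2,183)),.157+.01))
a=np.array([.5256,.0813]); h=np.array([.490,.0538]); v=h-a; ang=np.degrees(np.arctan2(v[1],v[0])); print(np.linalg.norm(v),ang,(ang+187.4)/360)
to_tool([.490,.054,.21],-97.4)
```

```text
[0.49039236 0.05434814 0.175     ]
(array([0.48980422, 0.0535691 , 0.17169797]), [np.float64(0.000857853491769667), np.float64(0.0008578534917696238)]) (array([0.48947216, 0.05382209, 0.17224759]), [np.float64(0.0006002481645953258), np.float64(0.0012481610447047195), np.float64(0.0009174890199412452)])
[0.49113694 0.05450525 0.167     ]
0.044984552904302574 -142.3149217271262 0.12523632853576055
t [0.1196 0.0069 0.0004] pos [0.4912 0.0603 0.3296]
w [ 0.21 -0.    0.22]
```

```bash
python3 -m creep '[{"wx":0.2,"wy":0,"wz":0.2,"tx":0.02,"ty":0.007,"tz":0,"claw":0},{"wx":0.2,"wy":0,"wz":0.2,"tx":0.05,"ty":0.007,"tz":0,"claw":0},{"wx":0.2,"wy":0,"wz":0.2,"tx":0.08,"ty":0.007,"tz":0,"claw":0},{"wx":0.2,"wy":0,"wz":0.2,"tx":0.1,"ty":0.007,"tz":0,"claw":0},{"wx":0.2,"wy":0,"wz":0.2,"tx":0.12,"ty":0.007,"tz":0,"claw":0},{"wx":0.2,"wy":0,"wz":0.2,"tx":0.12,"ty":0.007,"tz":0,"claw":0},{"wx":0.2,"wy":0,"wz":0.2,"tx":0.12,"ty":0.007,"tz":0,"claw":0}]' 60
python3 - <<'E'
from h import *
c=bot.get_calibration('wrist'); im=bot.grab_frame('wrist'); cv2.imwrite('pics/w3.png',im)
to_tool([.490,.054,.155],-97.4)
print(wproj(c,np.array([.49,.054,.175])))
E
```

```text
clock: 2.95
position: [0.4904, 0.0532, 0.2102]
tool_rot: [-2.278, 1.571, 0.734]
force: [0.6, -0.2, -1.1]
grip_width: 0.0854
t [ 0.0556 -0.0005  0.0009] pos [0.4907 0.0534 0.2106]
w [-0.05 -0.06  0.02]
[313.87184753 239.02419662]
```

View pics/w3.png

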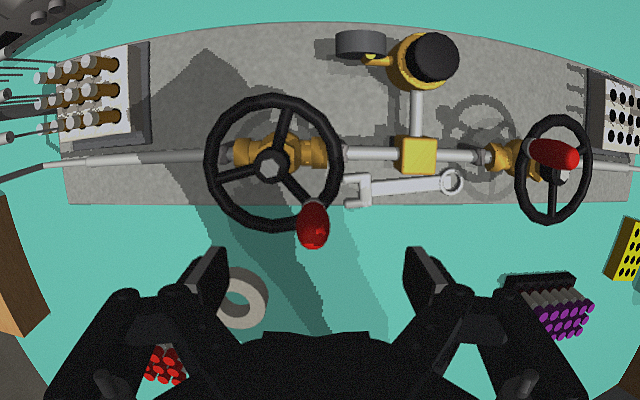

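The handle top at (313,238) matches the prediction of (314,239). I'll descend and grip.

```bash
python3 -m creep '[{"wx":0,"wy":0,"wz":0,"tx":0.02,"ty":0,"tz":0.001,"claw":0},{"wx":0,"wy":0,"wz":0,"tx":0.04,"ty":0,"tz":0.001,"claw":0},{"wx":0,"wy":0,"wz":0,"tx":0.055,"ty":0,"tz":0.001,"claw":0},{"wx":0,"wy":0,"wz":0,"tx":0.055,"ty":0,"tz":0.001,"claw":0},{"wx":0,"wy":0,"wz":0,"tx":0.055,"ty":0,"tz":0.001,"claw":0}]' 60
python3 -m creep '[{"wx":0,"wy":0,"wz":0,"tx":0,"ty":0,"tz":0,"claw":1},{"wx":0,"wy":0,"wz":0,"tx":0,"ty":0,"tz":0,"claw":1},{"wx":0,"wy":0,"wz":0,"tx":0,"ty":0,"tz":0,"claw":1},{"wx":0,"wy":0,"wz":0,"tx":0,"ty":0,"tz":0,"claw":1},{"wx":0,"wy":0,"wz":0,"tx":0,"ty":0,"tz":0,"claw":1},{"wx":0,"wy":0,"wz":0,"tx":0,"ty":0,"tz":0,"claw":1},{"wx":0,"wy":0,"wz":0,"tx":0,"ty":0,"tz":0,"claw":1},{"wx":0,"wy":0,"wz":0,"tx":0,"ty":0,"tz":0,"claw":1}]' 60
python3 - <<'E'
from h import *
im=bot.grab_frame('wrist'); cv2.imwrite('pics/w4.png',im); s=bot.observe(); print(s['force'],s['moment'],s['position'])
E
```

```text
clock: 3.5
position: [0.4903, 0.0535, 0.1567]
tool_rot: [-2.889, 1.569, 0.122]
force: [-0.0, 0.9, -0.4]
grip_width: 0.0854
clock: 4.3
position: [0.4907, 0.0537, 0.1572]
tool_rot: [-2.856, 1.568, 0.155]
force: [-0.9, -0.0, 7.5]
grip_width: 0.0191
[-0.26617438  0.42077344  7.88692496] [0.11737704 0.13860361 0.02406433] [0.49066692 0.05370597 0.15719538]
```

View pics/w4.png

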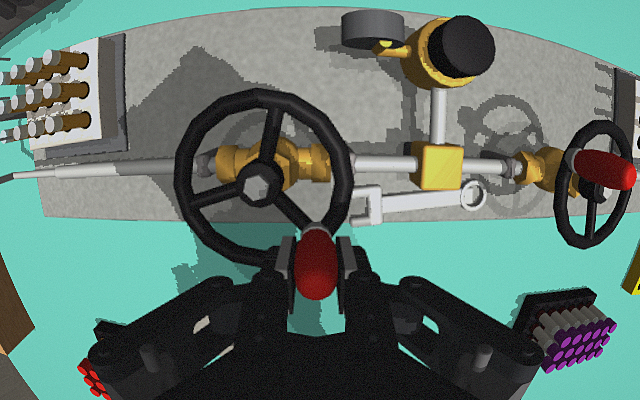

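Both pads hold the red handle at (317,265), and no other contact is visible. Next I'll work out the clockwise arc in tool axes.

```bash
cat >> h.py <<'E'
C=np.array([.5255,.0812]); RAD=.044
def arc(step,n=8,end=None,z=None):
    s=bot.observe(); R=Ro.from_euler('xyz',s["tool_rot"]).as_matrix(); p=s["position"]; z=z or .157
    v=p[:2]-C; a=np.degrees(np.arctan2(v[1],v[0])); print("pos",p.round(4),"ang",a.round(2),"r",np.linalg.norm(v).round(4),"F",s["force"].round(1))
    for i in range(1,n+1):
        t=np.radians(a+step*i); d=R.T@(np.array([*(C+RAD*np.array([np.cos(t),np.sin(t)])),z])-p); print((d*1000).round(1))
E
python3 -c "
from h import *; arc(-12)"
```

```text
pos [0.4907 0.0537 0.1572] ang -141.72 r 0.0444 F [-0.3  0.4  7.9]
[ 0.2 -7.3  5.6]
[  0.2 -15.5   9.9]
[  0.2 -24.3  12.4]
[  0.2 -33.5  13. ]
[  0.2 -42.6  11.7]
[  0.2 -51.2   8.5]
[  0.2 -59.    3.6]
[  0.3 -65.6  -2.8]
```

```bash
python3 -m creep '[{"wx":0,"wy":0,"wz":0,"tx":0,"ty":-0.0073,"tz":0.0056,"claw":1},{"wx":0,"wy":0,"wz":0,"tx":0,"ty":-0.0155,"tz":0.0099,"claw":1},{"wx":0,"wy":0,"wz":0,"tx":0,"ty":-0.0243,"tz":0.0124,"claw":1},{"wx":0,"wy":0,"wz":0,"tx":0,"ty":-0.0335,"tz":0.013,"claw":1},{"wx":0,"wy":0,"wz":0,"tx":0,"ty":-0.0426,"tz":0.0117,"claw":1},{"wx":0,"wy":0,"wz":0,"tx":0,"ty":-0.0512,"tz":0.0085,"claw":1}]' 60; python3 -c "
from h import *; arc(-15)"
```

```text
clock: 4.95
position: [0.4893, 0.1064, 0.1573]
tool_rot: [-2.897, 1.567, 0.114]
force: [4.8, -7.1, 2.8]
grip_width: 0.0194
pos [0.4893 0.1064 0.1573] ang 145.22 r 0.0441 F [ 4.8 -7.1  2.8]
[ 0.3 -9.4 -6.7]
[  0.3 -16.8 -15.4]
[  0.4 -21.7 -25.8]
[  0.4 -23.7 -37.1]
[  0.4 -22.7 -48.6]
[  0.5 -18.8 -59.4]
[  0.5 -12.3 -68.8]
[  0.5  -3.5 -76.2]
```

The handle passed the -x position with no stop, so the valve did start about 1.12 turns open. Continuing clockwise.

```bash
python3 -m creep '[{"wx":0,"wy":0,"wz":0,"tx":0,"ty":-0.0094,"tz":-0.0067,"claw":1},{"wx":0,"wy":0,"wz":0,"tx":0,"ty":-0.0168,"tz":-0.0154,"claw":1},{"wx":0,"wy":0,"wz":0,"tx":0,"ty":-0.0217,"tz":-0.0258,"claw":1},{"wx":0,"wy":0,"wz":0,"tx":0,"ty":-0.0237,"tz":-0.0371,"claw":1},{"wx":0,"wy":0,"wz":0,"tx":0,"ty":-0.0227,"tz":-0.0486,"claw":1},{"wx":0,"wy":0,"wz":0,"tx":0,"ty":-0.0188,"tz":-0.0594,"claw":1},{"wx":0,"wy":0,"wz":0,"tx":0,"ty":-0.0123,"tz":-0.0688,"claw":1},{"wx":0,"wy":0,"wz":0,"tx":0,"ty":-0.0035,"tz":-0.0762,"claw":1}]' 60; python3 -c "
from h import *; arc(-15)"
```

```text
clock: 5.75
position: [0.565, 0.1006, 0.1572]
tool_rot: [-2.642, 1.57, 0.37]
force: [-11.9, -1.0, 9.3]
grip_width: 0.0195
pos [0.565  0.1006 0.1572] ang 26.13 r 0.0439 F [-11.9  -1.    9.3]
[ 0.2 10.3 -5.1]
[ 0.2 21.6 -7.3]
[ 0.2 33.  -6.5]
[ 0.2 43.9 -2.8]
[ 0.1 53.4  3.7]
[ 0.1 61.  12.3]
[ 0.1 66.  22.6]
[ 0.1 68.2 33.9]
```

```bash
python3 -m creep '[{"wx":0,"wy":0,"wz":0,"tx":0,"ty":0.0103,"tz":-0.0051,"claw":1},{"wx":0,"wy":0,"wz":0,"tx":0,"ty":0.0216,"tz":-0.0073,"claw":1},{"wx":0,"wy":0,"wz":0,"tx":0,"ty":0.033,"tz":-0.0065,"claw":1},{"wx":0,"wy":0,"wz":0,"tx":0,"ty":0.0439,"tz":-0.0028,"claw":1},{"wx":0,"wy":0,"wz":0,"tx":0,"ty":0.0534,"tz":0.0037,"claw":1},{"wx":0,"wy":0,"wz":0,"tx":0,"ty":0.061,"tz":0.0123,"claw":1},{"wx":0,"wy":0,"wz":0,"tx":0,"ty":0.066,"tz":0.0226,"claw":1},{"wx":0,"wy":0,"wz":0,"tx":0,"ty":0.0682,"tz":0.0339,"claw":1}]' 60; python3 -c "
from h import *; arc(-10.5)"
```

```text
clock: 6.55
position: [0.5218, 0.0369, 0.1573]
tool_rot: [-2.899, 1.569, 0.113]
force: [4.4, 4.5, 3.2]
grip_width: 0.0197
pos [0.5218 0.0369 0.1573] ang -94.71 r 0.0445 F [4.4 4.5 3.2]
[ 0.2 -0.9  8.1]
[ 0.2 -2.7 15.9]
[ 0.2 -5.9 23.3]
[  0.2 -10.4  30. ]
[  0.2 -16.   35.7]
[  0.2 -22.6  40.3]
[  0.2 -30.   43.7]
[  0.2 -37.8  45.6]
```

```bash
python3 -m creep '[{"wx":0,"wy":0,"wz":0,"tx":0,"ty":-0.0009,"tz":0.0081,"claw":1},{"wx":0,"wy":0,"wz":0,"tx":0,"ty":-0.0027,"tz":0.0159,"claw":1},{"wx":0,"wy":0,"wz":0,"tx":0,"ty":-0.0059,"tz":0.0233,"claw":1},{"wx":0,"wy":0,"wz":0,"tx":0,"ty":-0.0104,"tz":0.03,"claw":1},{"wx":0,"wy":0,"wz":0,"tx":0,"ty":-0.016,"tz":0.0357,"claw":1},{"wx":0,"wy":0,"wz":0,"tx":0,"ty":-0.0226,"tz":0.0403,"claw":1},{"wx":0,"wy":0,"wz":0,"tx":0,"ty":-0.03,"tz":0.0437,"claw":1},{"wx":0,"wy":0,"wz":0,"tx":0,"ty":-0.0378,"tz":0.0456,"claw":1}]' 60; python3 -c "
from h import *; arc(-2)"
```

```text
clock: 7.35
position: [0.4812, 0.0809, 0.1572]
tool_rot: [-3.022, 1.569, -0.009]
force: [4.1, -3.1, 4.2]
grip_width: 0.0196
pos [0.4812 0.0809 0.1572] ang -179.58 r 0.0443 F [ 4.1 -3.1  4.2]
[ 0.2 -1.6 -0.1]
[ 0.2 -3.1  0. ]
[ 0.2 -4.6  0.1]
[ 0.2 -6.2  0.1]
[ 0.2 -7.7  0.1]
[ 0.2 -9.2  0. ]
[  0.2 -10.8  -0.1]
[  0.2 -12.3  -0.3]
```

```bash
python3 -m creep '[{"wx":0,"wy":0,"wz":0,"tx":0,"ty":-0.0015,"tz":0,"claw":1},{"wx":0,"wy":0,"wz":0,"tx":0,"ty":-0.003,"tz":0,"claw":1},{"wx":0,"wy":0,"wz":0,"tx":0,"ty":-0.0045,"tz":0,"claw":1}]' 60; python3 -c "
from h import *; arc(-2,1)"
python3 -m creep '[{"wx":0,"wy":0,"wz":0,"tx":0,"ty":-0.001,"tz":0,"claw":1},{"wx":0,"wy":0,"wz":0,"tx":0,"ty":-0.002,"tz":0,"claw":1},{"wx":0,"wy":0,"wz":0,"tx":0,"ty":-0.002,"tz":0,"claw":1}]' 60; python3 -c "
from h import *; arc(-2,3)"
```

```text
clock: 7.65
position: [0.4815, 0.0854, 0.1572]
tool_rot: [2.804, 1.57, -0.467]
force: [-0.4, -1.2, 8.1]
grip_width: 0.0197
pos [0.4815 0.0854 0.1572] ang 174.59 r 0.0441 F [-0.4 -1.2  8.1]
[ 0.2 -1.5 -0.1]
clock: 7.95
position: [0.4817, 0.0866, 0.1572]
tool_rot: [1.618, 1.569, -1.654]
force: [-0.8, -6.5, 9.0]
grip_width: 0.0195
pos [0.4817 0.0866 0.1572] ang 172.99 r 0.0441 F [-0.8 -6.5  9. ]
[ 0.2 -1.5 -0.2]
[ 0.2 -3.1 -0.2]
[ 0.2 -4.6 -0.4]
```

```bash
python3 -m creep '[{"wx":0,"wy":0,"wz":0,"tx":0,"ty":-0.001,"tz":0,"claw":1},{"wx":0,"wy":0,"wz":0,"tx":0,"ty":-0.0015,"tz":0,"claw":1},{"wx":0,"wy":0,"wz":0,"tx":0,"ty":-0.0015,"tz":0,"claw":1},{"wx":0,"wy":0,"wz":0,"tx":0,"ty":-0.0015,"tz":0,"claw":1}]' 60; python3 -c "
from h import *; arc(-2,1)"
python3 -m creep '[{"wx":0,"wy":0,"wz":0,"tx":0,"ty":-0.001,"tz":0,"claw":1},{"wx":0,"wy":0,"wz":0,"tx":0,"ty":-0.002,"tz":0,"claw":1},{"wx":0,"wy":0,"wz":0,"tx":0,"ty":-0.002,"tz":0,"claw":1},{"wx":0,"wy":0,"wz":0,"tx":0,"ty":-0.002,"tz":0,"claw":1}]' 60; python3 -c "
from h import *; arc(-2,3)"
```

```text
clock: 8.35
position: [0.4817, 0.0867, 0.1571]
tool_rot: [1.38, 1.567, -1.893]
force: [-0.3, -9.5, 10.3]
grip_width: 0.0193
pos [0.4817 0.0867 0.1571] ang 172.85 r 0.0442 F [-0.3 -9.5 10.3]
[ 0.1 -1.5 -0.2]
clock: 8.75
position: [0.4817, 0.0868, 0.1571]
tool_rot: [1.335, 1.565, -1.94]
force: [-0.7, -13.0, 12.0]
grip_width: 0.0197
pos [0.4817 0.0868 0.1571] ang 172.73 r 0.0442 F [ -0.7 -13.   12. ]
[ 0.1 -1.5 -0.2]
[ 0.1 -3.1 -0.2]
[ 0.1 -4.6 -0.4]
```

The valve is on its stop at 172.7°, close to the 172.6° predicted from the plate's yaw. One firmer push will confirm it.

```bash
python3 -m creep '[{"wx":0,"wy":0,"wz":0,"tx":0,"ty":-0.002,"tz":0,"claw":1},{"wx":0,"wy":0,"wz":0,"tx":0,"ty":-0.004,"tz":0,"claw":1},{"wx":0,"wy":0,"wz":0,"tx":0,"ty":-0.004,"tz":0,"claw":1},{"wx":0,"wy":0,"wz":0,"tx":0,"ty":-0.004,"tz":0,"claw":1}]' 60; python3 -c "
from h import *; arc(-2,1)"
python3 -m creep '[{"wx":0,"wy":0,"wz":0,"tx":0,"ty":0,"tz":0,"claw":1},{"wx":0,"wy":0,"wz":0,"tx":0,"ty":0,"tz":0,"claw":1},{"wx":0,"wy":0,"wz":0,"tx":0,"ty":0,"tz":0,"claw":1}]' 60
python3 - <<'E'
from h import *
c=bot.get_calibration('wrist');im=bot.grab_frame('wrist'); cv2.imwrite('pics/w5.png',im);arc(15,8)
E
```

```text
clock: 9.15
position: [0.4818, 0.0872, 0.1571]
tool_rot: [1.325, 1.56, -1.952]
force: [-2.0, -23.7, 18.4]
grip_width: 0.0193
pos [0.4818 0.0872 0.1571] ang 172.2 r 0.0442 F [ -2.  -23.7  18.4]
[ 0.1 -1.5 -0.2]
clock: 9.45
position: [0.4817, 0.0867, 0.1572]
tool_rot: [1.319, 1.559, -1.959]
force: [-0.5, -3.8, 9.6]
grip_width: 0.0197
pos [0.4817 0.0867 0.1572] ang 172.79 r 0.0441 F [-0.4 -4.8  9.5]
[ 0.3 11.4 -1.7]
[ 0.4 21.9 -6.3]
[  0.5  31.  -13.3]
[  0.5  37.9 -22.5]
[  0.5  42.1 -33.2]
[  0.5  43.5 -44.6]
[  0.5  41.9 -56. ]
[  0.4  37.4 -66.5]
```

View pics/w5.png

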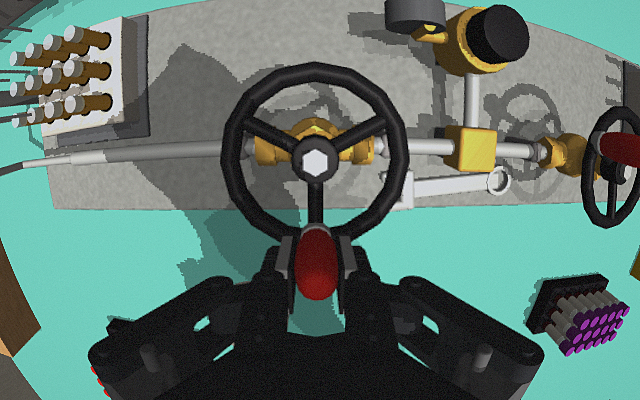

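The spoke runs straight from the hub at (316,163) to the handle at (317,265), so the wheel is at zero and resisted a 24 N push. Now I'll open it two turns counter-clockwise, starting from 172.8°.

```bash
python3 -m creep '[{"wx":0,"wy":0,"wz":0,"tx":0,"ty":0.0114,"tz":-0.0017,"claw":1},{"wx":0,"wy":0,"wz":0,"tx":0,"ty":0.0219,"tz":-0.0063,"claw":1},{"wx":0,"wy":0,"wz":0,"tx":0,"ty":0.031,"tz":-0.0133,"claw":1},{"wx":0,"wy":0,"wz":0,"tx":0,"ty":0.0379,"tz":-0.0225,"claw":1},{"wx":0,"wy":0,"wz":0,"tx":0,"ty":0.0421,"tz":-0.0332,"claw":1},{"wx":0,"wy":0,"wz":0,"tx":0,"ty":0.0435,"tz":-0.0446,"claw":1},{"wx":0,"wy":0,"wz":0,"tx":0,"ty":0.0419,"tz":-0.056,"claw":1},{"wx":0,"wy":0,"wz":0,"tx":0,"ty":0.0374,"tz":-0.0665,"claw":1}]' 60; python3 -c "
from h import *; arc(15);to_tool([.49,.05,.157],-97.4)"
```

```text
clock: 10.3
position: [0.5429, 0.0404, 0.1572]
tool_rot: [1.204, 1.559, -2.075]
force: [-8.0, 9.2, 6.2]
grip_width: 0.0194
pos [0.5429 0.0404 0.1572] ang -66.87 r 0.0444 F [-8.   9.2  6.2]
[ 0.1 -7.5 -8.8]
[ -0.1 -16.7 -15.6]
[ -0.2 -27.4 -19.8]
[ -0.3 -38.8 -21.1]
[ -0.5 -50.2 -19.4]
[ -0.6 -60.7 -14.8]
[ -0.6 -69.7  -7.7]
[ -0.7 -76.6   1.5]
t [ 0.0004 -0.0023  0.0538] pos [0.5429 0.0404 0.1572]
w [-0.46  0.25 -0.64]
```

```bash
python3 -m creep '[{"wx":-0.4,"wy":0.2,"wz":-0.6,"tx":0,"ty":-0.0075,"tz":-0.0088,"claw":1},{"wx":-0.4,"wy":0.2,"wz":-0.6,"tx":0,"ty":-0.0167,"tz":-0.0156,"claw":1},{"wx":-0.4,"wy":0.2,"wz":-0.6,"tx":0,"ty":-0.0274,"tz":-0.0198,"claw":1},{"wx":-0.4,"wy":0.2,"wz":-0.6,"tx":0,"ty":-0.0388,"tz":-0.0211,"claw":1},{"wx":-0.4,"wy":0.2,"wz":-0.6,"tx":-0.0005,"ty":-0.0502,"tz":-0.0194,"claw":1},{"wx":-0.4,"wy":0.2,"wz":-0.6,"tx":-0.0006,"ty":-0.0607,"tz":-0.0148,"claw":1},{"wx":-0.4,"wy":0.2,"wz":-0.6,"tx":-0.0006,"ty":-0.0697,"tz":-0.0077,"claw":1},{"wx":-0.4,"wy":0.2,"wz":-0.6,"tx":-0.0007,"ty":-0.0766,"tz":0.0015,"claw":1}]' 60; python3 -c "
from h import *; arc(15);to_tool([.49,.05,.157],-97.4)"
```

```text
clock: 11.1
position: [0.5529, 0.1154, 0.1572]
tool_rot: [1.539, 1.569, -1.734]
force: [-1.2, -6.9, 7.1]
grip_width: 0.0194
pos [0.5529 0.1154 0.1572] ang 51.32 r 0.0438 F [-1.2 -6.9  7.1]
[ 0.2 -4.8 10.4]
[ 0.2 -6.5 21.8]
[ 0.2 -5.2 33.2]
[ 0.2 -1.1 43.9]
[ 0.2  5.7 53.1]
[ 0.3 14.7 60.3]
[ 0.3 25.2 64.9]
[ 0.3 36.6 66.6]
t [0.0004 0.0731 0.0538] pos [0.5529 0.1154 0.1572]
w [-0.13  0.   -0.12]
```

```bash
python3 -m creep '[{"wx":0,"wy":0,"wz":0,"tx":0,"ty":-0.0048,"tz":0.0104,"claw":1},{"wx":0,"wy":0,"wz":0,"tx":0,"ty":-0.0065,"tz":0.0218,"claw":1},{"wx":0,"wy":0,"wz":0,"tx":0,"ty":-0.0052,"tz":0.0332,"claw":1},{"wx":0,"wy":0,"wz":0,"tx":0,"ty":-0.0011,"tz":0.0439,"claw":1},{"wx":0,"wy":0,"wz":0,"tx":0,"ty":0.0057,"tz":0.0531,"claw":1},{"wx":0,"wy":0,"wz":0,"tx":0,"ty":0.0147,"tz":0.0603,"claw":1},{"wx":0,"wy":0,"wz":0,"tx":0,"ty":0.0252,"tz":0.0649,"claw":1},{"wx":0,"wy":0,"wz":0,"tx":0,"ty":0.0366,"tz":0.0666,"claw":1}]' 60; python3 -c "
from h import *; arc(15);to_tool([.49,.05,.157],-97.4)"
```

```text
clock: 11.9
position: [0.4816, 0.0874, 0.1573]
tool_rot: [1.893, 1.569, -1.38]
force: [11.3, 1.8, -5.5]
grip_width: 0.0193
pos [0.4816 0.0874 0.1573] ang 171.94 r 0.0444 F [11.3  1.8 -5.5]
[ 0.3 11.4 -1.8]
[ 0.4 22.1 -6.1]
[  0.4  31.2 -13. ]
[  0.4  38.3 -22. ]
[  0.4  42.8 -32.6]
[  0.4  44.4 -44. ]
[  0.4  43.  -55.4]
[  0.4  38.7 -66. ]
t [ 0.0004  0.036  -0.0133] pos [0.4816 0.0874 0.1573]
w [-0.12 -0.03 -0.09]
```

One turn is done. Now the second.

```bash
python3 -m creep '[{"wx":0,"wy":0,"wz":0,"tx":0,"ty":0.0114,"tz":-0.0018,"claw":1},{"wx":0,"wy":0,"wz":0,"tx":0,"ty":0.0221,"tz":-0.0061,"claw":1},{"wx":0,"wy":0,"wz":0,"tx":0,"ty":0.0312,"tz":-0.013,"claw":1},{"wx":0,"wy":0,"wz":0,"tx":0,"ty":0.0383,"tz":-0.022,"claw":1},{"wx":0,"wy":0,"wz":0,"tx":0,"ty":0.0428,"tz":-0.0326,"claw":1},{"wx":0,"wy":0,"wz":0,"tx":0,"ty":0.0444,"tz":-0.044,"claw":1},{"wx":0,"wy":0,"wz":0,"tx":0,"ty":0.043,"tz":-0.0554,"claw":1},{"wx":0,"wy":0,"wz":0,"tx":0,"ty":0.0387,"tz":-0.066,"claw":1}]' 60; python3 -c "
from h import *; arc(15);to_tool([.49,.05,.157],-97.4)"
```

```text
clock: 12.7
position: [0.5421, 0.04, 0.1573]
tool_rot: [1.257, 1.569, -2.016]
force: [-6.1, 5.2, 3.9]
grip_width: 0.0194
pos [0.5421 0.04   0.1573] ang -68.07 r 0.0444 F [-6.1  5.2  3.9]
[ 0.2 -7.3 -9. ]
[  0.2 -16.3 -16. ]
[  0.2 -26.9 -20.5]
[  0.2 -38.3 -22.1]
[  0.1 -49.7 -20.7]
[  0.1 -60.3 -16.4]
[  0.1 -69.5  -9.5]
[  0.1 -76.6  -0.5]
t [ 0.0003 -0.0031  0.053 ] pos [0.5421 0.04   0.1573]
w [-0.15  0.04 -0.12]
```

```bash
python3 -m creep '[{"wx":0,"wy":0,"wz":0,"tx":0,"ty":-0.0073,"tz":-0.009,"claw":1},{"wx":0,"wy":0,"wz":0,"tx":0,"ty":-0.0163,"tz":-0.016,"claw":1},{"wx":0,"wy":0,"wz":0,"tx":0,"ty":-0.0269,"tz":-0.0205,"claw":1},{"wx":0,"wy":0,"wz":0,"tx":0,"ty":-0.0383,"tz":-0.0221,"claw":1},{"wx":0,"wy":0,"wz":0,"tx":0,"ty":-0.0497,"tz":-0.0207,"claw":1},{"wx":0,"wy":0,"wz":0,"tx":0,"ty":-0.0603,"tz":-0.0164,"claw":1},{"wx":0,"wy":0,"wz":0,"tx":0,"ty":-0.0695,"tz":-0.0095,"claw":1},{"wx":0,"wy":0,"wz":0,"tx":0,"ty":-0.0766,"tz":-0.0005,"claw":1}]' 60; python3 -c "
from h import *; arc(14);to_tool([.49,.05,.157],-97.4)"
```

```text
clock: 13.5
position: [0.553, 0.1154, 0.1572]
tool_rot: [1.467, 1.567, -1.807]
force: [-2.7, -8.4, 9.4]
grip_width: 0.0191
pos [0.553  0.1154 0.1572] ang 51.21 r 0.0439 F [-2.7 -8.4  9.4]
[ 0.2 -4.5  9.7]
[ 0.2 -6.4 20.3]
[ 0.2 -5.7 31. ]
[ 0.2 -2.4 41.2]
[ 0.2  3.2 50.3]
[ 0.3 10.9 57.8]
[ 0.3 20.2 63.2]
[ 0.3 30.5 66.2]
t [0.0005 0.0732 0.0538] pos [0.553  0.1154 0.1572]
w [-0.18  0.02 -0.21]
```

```bash
python3 -m creep '[{"wx":0,"wy":0,"wz":0,"tx":0,"ty":-0.0045,"tz":0.0097,"claw":1},{"wx":0,"wy":0,"wz":0,"tx":0,"ty":-0.0064,"tz":0.0203,"claw":1},{"wx":0,"wy":0,"wz":0,"tx":0,"ty":-0.0057,"tz":0.031,"claw":1},{"wx":0,"wy":0,"wz":0,"tx":0,"ty":-0.0024,"tz":0.0412,"claw":1},{"wx":0,"wy":0,"wz":0,"tx":0,"ty":0.0032,"tz":0.0503,"claw":1},{"wx":0,"wy":0,"wz":0,"tx":0,"ty":0.0109,"tz":0.0578,"claw":1},{"wx":0,"wy":0,"wz":0,"tx":0,"ty":0.0202,"tz":0.0632,"claw":1},{"wx":0,"wy":0,"wz":0,"tx":0,"ty":0.0305,"tz":0.0662,"claw":1}]' 60; python3 -c "
from h import *; arc(2,1);to_tool([.4817,.0867,.157],-97.4)"
```

```text
clock: 14.3
position: [0.4831, 0.0938, 0.1573]
tool_rot: [1.573, 1.568, -1.701]
force: [9.1, 0.2, -3.8]
grip_width: 0.0193
pos [0.4831 0.0938 0.1573] ang 163.42 r 0.0443 F [ 9.1  0.2 -3.8]
[ 0.3  1.6 -0. ]
t [0.0004 0.0072 0.0004] pos [0.4831 0.0938 0.1573]
w [-0.15 -0.   -0.17]
```

```bash
python3 -m creep '[{"wx":0,"wy":0,"wz":0,"tx":0,"ty":0.002,"tz":0.0002,"claw":1},{"wx":0,"wy":0,"wz":0,"tx":0,"ty":0.004,"tz":0.0003,"claw":1},{"wx":0,"wy":0,"wz":0,"tx":0,"ty":0.006,"tz":0.0004,"claw":1},{"wx":0,"wy":0,"wz":0,"tx":0,"ty":0.0072,"tz":0.0004,"claw":1},{"wx":0,"wy":0,"wz":0,"tx":0,"ty":0.0072,"tz":0.0004,"claw":1},{"wx":0,"wy":0,"wz":0,"tx":0,"ty":0.0072,"tz":0.0004,"claw":1},{"wx":0,"wy":0,"wz":0,"tx":0,"ty":0.0072,"tz":0.0004,"claw":1}]' 60
python3 - <<'E'
from h import *
arc(2,1);to_tool([.4817,.0866,.157],-97.4)
im=bot.grab_frame('wrist'); cv2.imwrite('pics/w6.png',im)
cv2.imwrite('pics/s6.png',bot.grab_frame('scene'))
E
```

```text
clock: 15.0
position: [0.4817, 0.0867, 0.1573]
tool_rot: [1.513, 1.568, -1.761]
force: [1.6, -0.2, -1.3]
grip_width: 0.0196
pos [0.4817 0.0867 0.1573] ang 172.82 r 0.0442 F [ 1.6 -0.2 -1.3]
[ 0.3  1.5 -0.2]
t [ 0.0003  0.0001 -0.    ] pos [0.4817 0.0867 0.1573]
w [-0.15  0.01 -0.18]
```

View pics/w6.png

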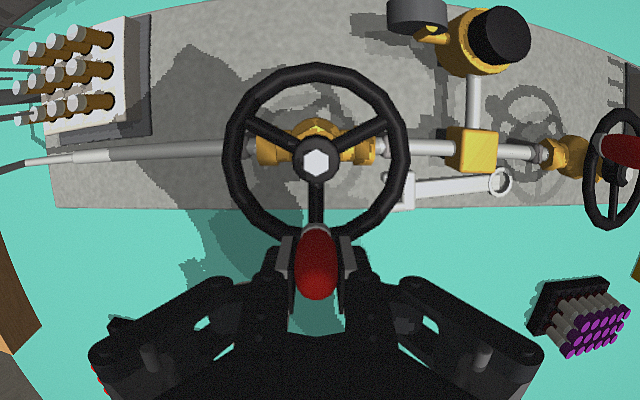

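View pics/s6.png

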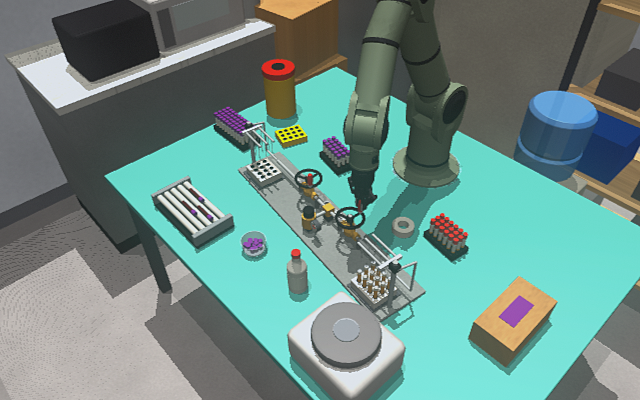

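The wheel and handle look the same as in the on-stop picture: hub at (316,163), handle at (317,265), and 172.8° on the arm. The scene view shows both racks, the right valve and the bystanders where they were. Handing in.

```bash
python3 -c "
from h import *; bot.job_done(); s=bot.observe(); print(s['clock'],s['position'],s['grip_width'],s['force'])"
```

```text
the job is handed in; nothing more can be done
the job is handed in; nothing more can be done
```

The left valve, on the side of the rack full of tubes, is closed onto its stop and then backed off two full turns. The gripper is still holding its red handle. I handed the job in at about 15 s.

- **Closing:** the valve started about 1.125 turns open. I turned it clockwise until it stopped at a handle bearing of 172.8°, where the plate's direction predicted 172.6°. It held against a 24 N push, moving only about 0.5 mm.
- **Opening:** I turned it two full turns counter-clockwise, ending at 172.82° against 172.79° on the stop. The leftover sideways force was under 2 N and the grip width 19.6 mm.
- **Last checks:** the final wrist picture matches the on-stop one. The scene view shows the racks, the right valve and the bystanders looking unmoved, judged by eye. No checks failed or disagreed. The first move call was refused for missing keys, and nothing moved. The state could not be read after hand-in, so the second after it is unchecked.

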